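# Swing the card terminal round to the customer and lock it

### The job

Turn the card terminal back to the customer: push its swivel plate at the free corner so that it swings round on its pivot pin, and press it gently but firmly home against the orange stop, keeping off the terminal itself. Then lock it there: take the red-headed pin out of its parking hole and put it all the way down through the plate's lock hole, without forcing it. Leave the other things on the counter alone.

Things in the scene. Friction and masses are not known exactly. Their poses are not given: they have to be found in the camera images.
- mount: Fixed black counter board, 275 x 225 x 14 mm. Origin on the counter (z = 0) on the axis of the steel pivot pin (12 mm; its 22 mm cap ends 33.5 mm above the counter). It spans x -60 to +215, y -150 to +75 mm. Parking hole of the lock pin at (100, 52) mm, 11.5 mm wide. A 36 mm wide slot near its +x end holds the index bar.
- index: Dark lug with a screw, fixed on the board; it carries a steel index bar in the slot, with the orange stop block (30 x 18 mm, top 32 mm over the counter) and the 11.5 mm lock bore. The fitter sets the bar anywhere within 9 mm of nominal along the swing; this setting is not in the pose (that of the fixed lug; origin on the pivot axis, board top). Nominal: stop face y = +25.5, bore (180, -40) mm.
- swivel: Loose aluminium plate, 235 x 125 x 12 mm, on the board (14 to 26 mm above the counter), x -25 to +210, y -100 to +25 mm of its origin (pivot axis, underside). 0.8 kg with terminal: it glides easily, 1 to 3 N at the free corner. Starts 0.6 to 0.95 rad clockwise of the board's heading; home, its +y edge is on the stop, 0.05 rad off at most. Bears 18 N; 8 to 12 N presses it firmly home.
- push_corner (a point): Point on the plate's -y edge near its free corner, at (195, -100) mm of the plate and half its thickness (20 mm above the counter). Pushing here in the plate's +y direction swings it anticlockwise, to home.
- lock_hole (a point): Centre of the lock hole in the plate at its top face, at (180, -40) mm of the plate; 11.5 mm wide, through the 12 mm plate. It is over the lock bore only when the plate is home against the stop.
- terminal: Grey and black card terminal fixed on the swivel plate, 155 x 76 mm, up to about 52 mm above the plate's top; it covers x -15 to +140 and y -97 to -20 mm of the plate. Origin at the centre of its underside. Not to be touched.
- lock_pin: Loose lock pin, 50 g: steel shaft 10 mm thick, 27 mm long with a tapered foot, under a red round head 22 mm wide, 30 mm high. Origin at the centre of its foot, z along the pin. Starts upright in the parking hole, foot on the counter, head 27 to 57 mm above it; fully down in the lock hole it stands at the same height. Bears 20 N of pressing.
- cup: Bystander: white cup, 72 mm wide, 58 mm high. Origin at the centre of its underside.
- gift_box: Bystander: purple and black gift box with gold ribbon, 109 x 109 x 40 mm. Origin at the centre of its underside.
- cocoa_tin: Bystander: orange tin with gold lid, 72 mm wide, 85 mm high. Origin at the centre of its underside.
Things that resemble listed ones, but are neither listed nor needed, are in the scene too. Of the things that look like the lock_pin, the smaller one is meant.

How it is judged:
By the outcome, as a careful person would: the job done as asked, in the order asked, and still so for the second after the job is handed in, with the robot touching nothing.
It also fails if it takes over 67 s, if anything falls off the work surface, if the arm or the gripper's body presses on something with over 40 N, if the wrist force passes 120 N, or if a joint passes its speed limit or range.

### The arm

A 6-joint arm with a two-finger parallel gripper is mounted at the origin on the work surface. World frame = base frame: x ahead of the robot, y to its left, z up, the work surface at z = 0. Lengths are in m, angles in rad, forces in N, time in s.
With the tool pointing down it reaches from about 0.25 to 0.725 m from the base axis. Payload 4 kg.
Tool frame: the origin (TCP) lies midway between the tips of the shut fingers; the grasp point (between the pads) lies 19 mm behind it; z points along the fingers, y is the line along which they close (so a half turn about z gives the same grasp; the last joint's range is limited). The gripper opens to 85 mm and grips with 20 to 120 N. Pads are 22 mm wide; open, the fingers measure 114 mm over their backs; the gripper's body (76 mm by 85 mm) begins 54 mm behind the grasp point. The pads swing forward as they close: fully open they stand 13 mm farther back than shut.
Start: joints at [1.125, 0.241, 0.005, 1.335, 0, 1.571], TCP at [0.216, 0.451, 0.231] pointing down, gripper open.
Joint ranges: [-2.72, 2.72], [-1.05, 1.87], [-1.09, 1.28], [-1.99, 2.15], [-1.42, 1.44], [-3.14, 3.14]. Speed limits (rad/s): [2.79, 2.79, 3.14, 3.14, 3.14, 3.14].

### API

Orientations are given as a unit quaternion [x, y, z, w].
In Python, from workcell import get_obs, camera, job_done, silhouettes gives the robot as it stands. The module is installed in compiled form; this text tells all that it offers.
- The arm moves only by the tool drive_tool, never from a script. Its argument "increments" is a list of rows, each a list of 3 entries, a list of its own where there are three numbers: the shift along the world's x, y, z in mm, then the turn, a rotation vector about the world's x, y, z in degrees, then the opening, from 0 (shut) to 1 (fully open). A call has 1 to 8 rows; each row shifts and turns the commanded pose from where the row before left it; what a row does not reach is not made up. A row lasts 1/12 s, in which the tool goes at most 41.7 mm and 7.16 degrees, less where a joint would pass 70% of its speed; a pose out of reach is approached as far as the arm can. A call is refused whole if a number of a shift passes 41.7 or a number of a turn 7.16, either way. A call with a gripper value outside its range is refused whole. The fingers move at their own pace and stop on an object; the grip force is fixed at half the most. Time passes only in rows, so rows that do not move let the fingers close. It gives the time, the measured TCP pose, the force, the opening and the grip force at its end, in the units of the state.
- get_obs(): the state, without advancing time (a new reading comes with each control period).
- camera(name): name is "scene" or "top"; returns a dict with "image" (420x560x3 uint8, red, green, blue), "K" (3x3 intrinsics, pixels), "view" (4x4, takes a point from world to camera coordinates). Camera axes: x right, y down, z forward; pixel columns grow to the right and rows downward; lengths in m; the calibration is good to about 2 mm. A picture is of the moment at which its call begins. There is no depth.
- job_done(): hands the job in; it is judged then, once.
Trained networks look in a picture, given as the dict that the camera call returned (one of the last four; its "shot" number tells which), for a name from the list of things; names that differ only in an ending like _2 or _b are one class to them, and where a whole thing is asked for, a point or a joint stands for the part that bears it (a point fixed in the world has none). Each returns a list of dicts, best first, with "conf" (0 to 1); they miss things now and then, are a little off and sometimes report something else, mostly with a low value. They report only what shows in the picture. A call takes as long as a camera call. They do not tell look-alikes from the thing itself.
- silhouettes(query, picture): "region" (420x560 bool, what is visible of it) and "bbox" ([left, top, right, bottom] in pixels, round what is visible of it).
The state is a dict: "clock": time; "joint_pos": joint angles; "joint_vel": joint speeds; "tau": joint torques, N m; "eef_pos": TCP position; "tool_rot": TCP orientation; "ft_force": force on the tool from outside, world axes, zero at the start; "ft_torque": the same for the moment, N m; "grip_width": finger opening in m; "grasp_force": force on a finger pad.
Only numpy, scipy, OpenCV 4.12 (cv2) and the standard library are available. Lean on these libraries where they do the work, as an engineer would, in place of code of your own. Each camera call takes 0.05 s, during which the arm holds its last target. There are 200 camera calls.

## Working session

There is one attempt and no reset: what is moved stays moved. The work goes in short steps, Python scripts to look and compute and a tool call to move; the robot and the scene stay as the last step left them, time stands still between calls to the robot, and variables do not carry over. Pictures are saved under pics/ and viewed, at most 12 in all, crops included, and the job is handed in when it is done.

Besides the shell and the picture viewer there is one more tool, called as name(argument=value, ...), one argument or row to a line, values as JSON. drive_tool: Moves the arm, as the interface text tells. Its arguments: {"type":"object","properties":{"increments":{"type":"array"}},"required":["increments"]}

```bash
mkdir -p pics
cat > h.py <<'E'
import numpy as np, cv2, pickle
from workcell import *
def ray(c,u,v):
    V=c["view"];R=V[:3,:3];t=V[:3,3]
    d=R.T@np.linalg.solve(c["K"],[u,v,1.]);return -R.T@t,d
def atz(c,u,v,z):
    o,d=ray(c,u,v);return o+d*(z-o[2])/d[2]
def proj(c,p):
    q=c["view"][:3,:3]@np.asarray(p,float)+c["view"][:3,3];q=c["K"]@q;return q[:2]/q[2]
def tri(obs):
    A=np.zeros((3,3));b=np.zeros(3)
    for c,u,v in obs:
        o,d=ray(c,u,v);d=d/np.linalg.norm(d);M=np.eye(3)-np.outer(d,d);A+=M;b+=M@o
    return np.linalg.solve(A,b)
def save(c,n): cv2.imwrite(f"pics/{n}.png",c["image"][:,:,::-1])
E
cat > a.py <<'E'
from h import *
np.set_printoptions(precision=3,suppress=True)
cs={n:camera(n) for n in("scene","top")}
pickle.dump(cs,open("c0.pkl","wb"))
for n,c in cs.items():
    print(n,c["K"].tolist(),(-c["view"][:3,:3].T@c["view"][:3,3]))
    for q in("mount","index","swivel","terminal","lock_pin","cup","gift_box","cocoa_tin"):
        for s in silhouettes(q,c)[:4]:
            ys,xs=np.nonzero(s["region"]);print(q,round(s["conf"],2),s["bbox"],len(xs),xs.mean().round(1),ys.mean().round(1))
im=np.hstack([cs["scene"]["image"],cs["top"]["image"]])
cv2.imwrite("pics/s0.png",cs["scene"]["image"][:,:,::-1]);cv2.imwrite("pics/t0.png",cs["top"]["image"][:,:,::-1])
o=get_obs();print(o["clock"],o["eef_pos"],o["tool_rot"],o["ft_force"])
E
python3 a.py
```

```text
scene [[482.4782793226333, 0.0, 281.8754896694369], [0.0, 482.4782793226333, 211.8755252075108], [0.0, 0.0, 1.0]] [1.209 0.168 0.842]
mount 0.68 [211.5, 169.3, 325.3, 275.6] 4933 282.2 233.7
mount 0.62 [406.7, 219.9, 459.9, 262.1] 1442 427.0 241.3
index 0.64 [259.1, 248.1, 322.7, 266.6] 742 286.5 255.6
swivel 0.66 [194.5, 154.0, 309.0, 246.1] 5175 252.1 199.9
terminal 0.96 [222.8, 155.1, 291.9, 211.7] 2275 257.5 183.1
lock_pin 0.83 [342.5, 226.0, 357.4, 255.7] 311 349.3 240.1
lock_pin 0.46 [309.5, 212.9, 318.4, 228.1] 142 314.6 219.8
cup 0.68 [405.2, 219.7, 456.6, 263.2] 1484 427.3 241.7
gift_box 0.89 [391.5, 266.8, 465.5, 333.9] 3648 424.8 300.1
cocoa_tin 0.6 [92.8, 206.8, 135.2, 257.6] 1563 111.9 233.0
cocoa_tin 0.48 [392.9, 268.2, 462.2, 330.9] 3470 425.2 300.8
top [[507.05792949420095, 0.0, 270.87343512099], [0.0, 507.05792949420095, 210.21045906101983], [0.0, 0.0, 1.0]] [0.489 0.044 1.327]
mount 0.62 [220.0, 171.8, 316.3, 291.4] 4704 257.7 229.5
index 0.94 [225.4, 187.5, 270.8, 207.5] 512 248.6 194.2
terminal 0.72 [262.2, 222.4, 319.0, 291.6] 1890 289.3 257.0
terminal 0.51 [217.5, 172.1, 316.8, 290.0] 4758 258.1 228.5
lock_pin 0.62 [225.4, 185.4, 271.0, 204.9] 552 248.4 194.3
lock_pin 0.37 [225.2, 221.2, 233.8, 226.7] 54 231.4 226.2
cup 0.61 [115.3, 217.4, 154.1, 242.3] 806 138.0 228.0
cup 0.41 [243.8, 190.1, 334.4, 292.4] 4465 289.0 242.2
gift_box 0.91 [115.4, 144.8, 164.8, 202.8] 1952 138.6 174.7
gift_box 0.2 [264.2, 225.2, 318.1, 292.1] 1865 289.3 256.7
cocoa_tin 0.95 [374.0, 162.5, 407.8, 188.6] 759 391.2 175.4
0.9 [0.216 0.451 0.231] [0.221 0.975 0.    0.   ] [ 0.322  0.64  -0.171]
```

View pics/s0.png

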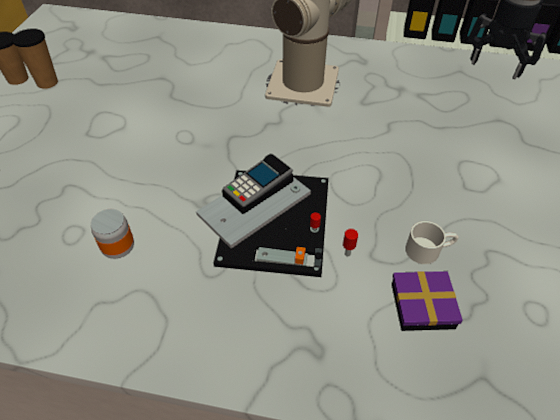

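View pics/t0.png

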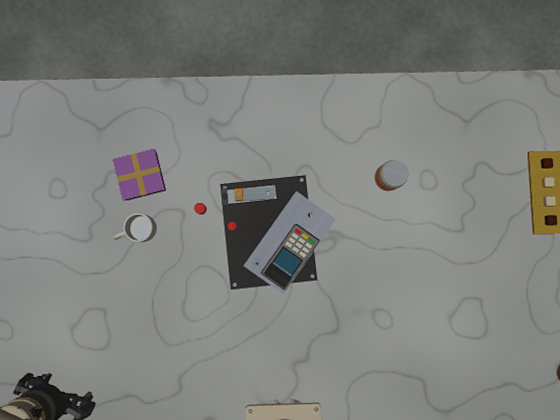

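The scene shows two red-headed pins. The small one is in the board's parking hole, at scene (314,220) and top (232,226). A larger one stands beside the board, at scene (349,240) and top (200,209). The orange stop is at top (239,194), and the plate's far free corner is near top (333,210). I choose the small pin and will check it in a close crop.

Run:
```python
from h import *
cs=pickle.load(open("c0.pkl","rb"))
t=cs["top"]["image"][165:300,190:345];s=cs["scene"]["image"][150:280,190:365]
a=cv2.resize(t,None,fx=4.4,fy=4.4,interpolation=cv2.INTER_CUBIC)
cv2.imwrite("pics/ct.png",a[:,:,::-1])
a=cv2.resize(s,None,fx=4.5,fy=4.5,interpolation=cv2.INTER_CUBIC)
cv2.imwrite("pics/cs.png",a[:,:,::-1])
```

```text
(no output)
```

View pics/ct.png

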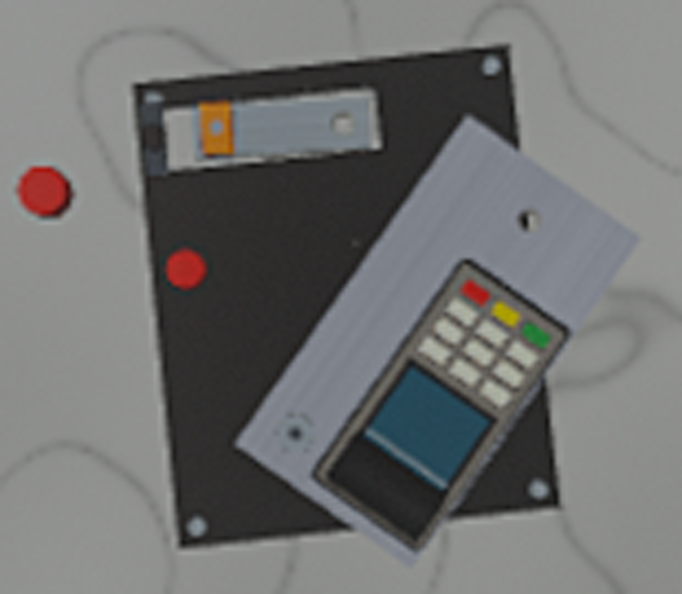

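View pics/cs.png

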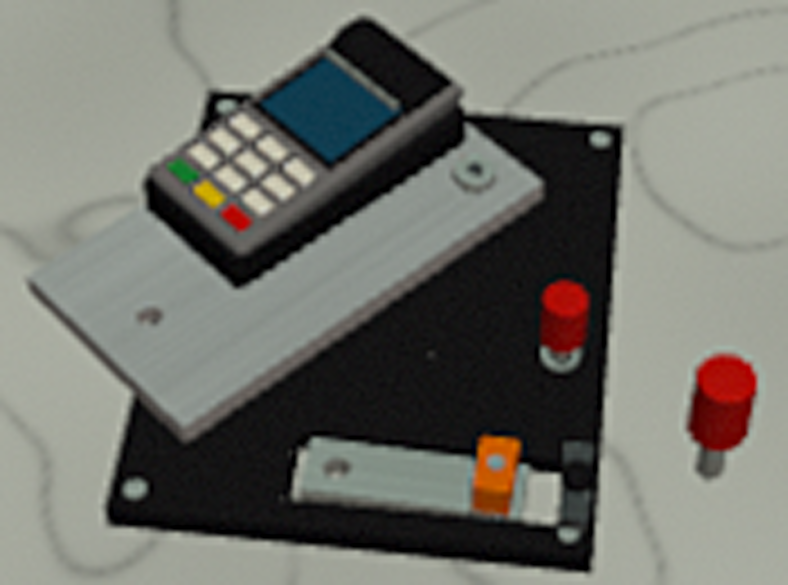

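The crops confirm it: the small pin stands in the parking hole, with its head at crop-top (186,269). The big pin is off the board at (45,190). Next I fit the poses.

```bash
cat > fit.py <<'E'
from h import *
from scipy.optimize import least_squares
np.set_printoptions(precision=4,suppress=True)
cs=pickle.load(open("c0.pkl","rb"));T,S=cs["top"],cs["scene"]
tp=lambda u,v:(190-.5+(u+.5)/4.4,165-.5+(v+.5)/4.4)
sp=lambda u,v:(190-.5+(u+.5)/4.5,150-.5+(v+.5)/4.5)
B=[(T,tp(135,85),(215,75,14)),(T,tp(509,45),(215,-150,14)),(T,tp(558,506),(-60,-150,14)),(T,tp(180,547),(-60,75,14)),
(S,sp(110,512),(215,-150,14)),(S,sp(622,127),(-60,75,14)),(S,sp(210,95),(-60,-150,14)),(S,sp(592,557),(215,75,14))]
P=[(T,tp(468,115),(210,25,26)),(T,tp(638,238),(210,-100,26)),(T,tp(236,444),(-25,25,26)),(T,tp(414,563),(-25,-100,26)),(T,tp(528,220),(180,-40,26)),
(S,sp(185,430),(210,25,26)),(S,sp(30,285),(210,-100,26)),(S,sp(543,185),(-25,25,26)),(S,sp(150,316),(180,-40,26))]
def W(p,l):
    l=np.array(l)/1e3;c,s=np.cos(p[2]),np.sin(p[2]);return np.array([p[0]+c*l[0]-s*l[1],p[1]+s*l[0]+c*l[1],l[2]])
for n,X in(("mount",B),("swivel",P)):
    f=lambda p:np.concatenate([proj(c,W(p,l))-uv for c,uv,l in X])
    r=least_squares(f,[.38,.05,0]);print(n,r.x,r.fun.reshape(-1,2).round(1).tolist())
    if n=="mount":m=r.x
    else: s=r.x
print("push corner",W(s,(195,-100,20)),"park",W(m,(100,52,0)))
print("pin head top tri",tri([(T,*tp(186,269)),(S,*sp(566,296))]),"top z.057",atz(T,*tp(186,269),.057),"scene",atz(S,*sp(566,296),.057))
print("lockhole tri",tri([(T,*tp(528,220)),(S,*sp(150,316))]))
for z in(.014,.010):
  print("bore",z,atz(T,*tp(343,123),z),atz(S,*sp(338,467),z))
  
print("nominal bore",W(m,(180,-40,14)))
print("big pin",tri([(T,*tp(45,190)),(S,*sp(726,376))]))
E
python3 fit.py
```

```text
mount [0.4548 0.058  0.0814] [[-0.9, -0.1], [-0.2, -0.1], [0.8, 0.4], [-0.3, 0.8], [-1.2, 0.1], [0.6, 0.2], [-0.4, -0.6], [0.6, 0.8]]
swivel [ 0.455   0.0582 -0.6364] [[-0.6, -0.1], [0.7, -0.4], [-0.2, 0.1], [-0.4, 1.3], [-0.1, -0.1], [-0.0, 0.6], [-0.8, -0.9], [0.2, 0.0], [-0.1, 0.8]]
push corner [ 0.5524 -0.1381  0.02  ] park [0.5503 0.1179 0.    ]
pin head top tri [0.5506 0.1175 0.0609] top z.057 [0.5508 0.1176 0.057 ] scene [0.5473 0.1173 0.057 ]
lockhole tri [ 0.5755 -0.0808  0.028 ]
bore 0.014 [0.6369 0.0254 0.014 ] [0.6354 0.0255 0.014 ]
bore 0.01 [0.6373 0.0254 0.01  ] [0.6326 0.0248 0.01  ]
nominal bore [0.6375 0.0327 0.014 ]
big pin [0.5962 0.195  0.0769]
```

drive_tool(
  increments=[
    [[17.5,-34.3,0],[0,0,-5.6],0],
    [[17.5,-34.3,0],[0,0,-5.6],0],
    [[17.5,-34.3,0],[0,0,-5.6],0],
    [[17.5,-34.3,0],[0,0,-5.6],0],
    [[17.5,-34.3,0],[0,0,-5.6],0],
    [[17.5,-34.3,0],[0,0,-5.6],0],
    [[17.5,-34.3,0],[0,0,-5.6],0],
    [[17.5,-34.3,0],[0,0,-5.6],0],
  ],
)

```text
clock: 1.57
eef_pos: [0.3561, 0.1751, 0.2316]
tool_rot: [0.578, 0.816, 0.0, 0.0]
ft_force: [0.6, 0.8, -0.5]
grip_width: 0.0001
grasp_force: 0.0
```

drive_tool(
  increments=[
    [[17.5,-34.3,0],[0,0,-5.6],0],
    [[17.5,-34.3,0],[0,0,-5.6],0],
    [[17.5,-34.3,0],[0,0,-5.6],0],
    [[17.5,-34.3,0],[0,0,-5.6],0],
    [[17.5,-34.3,0],[0,0,-5.6],0],
    [[17.5,-34.3,0],[0,0,-5.6],0],
    [[17.5,-34.3,0],[0,0,-5.6],0],
    [[17.5,-34.3,0],[0,0,-5.6],0],
  ],
)

```text
clock: 2.23
eef_pos: [0.4961, -0.0997, 0.2315]
tool_rot: [0.845, 0.534, 0.0, 0.0]
ft_force: [-0.3, 1.0, -0.1]
grip_width: 0.0
grasp_force: 0.0
```

drive_tool(
  increments=[
    [[17.5,-34.3,-20],[0,0,-5.6],0],
    [[17.5,-34.3,-20],[0,0,-5.6],0],
    [[0,0,-30],[0,0,0],0],
    [[0,0,-30],[0,0,0],0],
    [[0,0,-25],[0,0,0],0],
    [[0,0,0],[0,0,0],0],
    [[0,0,0],[0,0,0],0],
  ],
)

```text
clock: 2.82
eef_pos: [0.5279, -0.1632, 0.1067]
tool_rot: [0.892, 0.451, -0.001, -0.001]
ft_force: [0.1, -0.0, 1.0]
grip_width: 0.0001
grasp_force: 0.0
```

```bash
python3 -c "
from workcell import get_obs
o=get_obs();print(o['joint_pos'],o['eef_pos'],o['tool_rot'])"
```

```text
[-2.99885267e-01  4.29297104e-01 -6.20366756e-02  1.08345124e+00
  1.09900709e-05  1.90534656e+00] [ 0.52792455 -0.16323635  0.10673067] [ 0.89238911  0.45126234 -0.00143063 -0.00138951]
```

drive_tool(
  increments=[
    [[0,0,-30],[0,0,0],0],
    [[0,0,-30],[0,0,0],0],
    [[0,0,-20],[0,0,0],0],
    [[0,0,-8],[0,0,0],0],
    [[0,0,0],[0,0,0],0],
    [[0,0,0],[0,0,0],0],
  ],
)

```text
clock: 3.32
eef_pos: [0.5307, -0.1638, 0.0218]
tool_rot: [0.892, 0.451, 0.001, 0.001]
ft_force: [-0.1, -0.5, 1.2]
grip_width: -0.0001
grasp_force: 0.0
```

Run:
```python
from h import *
np.set_printoptions(precision=1,suppress=True)
pv=np.array([455,58.1])
def W(th,x,y):c,s=np.cos(th),np.sin(th);return pv+[c*x-s*y,s*x+c*y]
th=-.636
print("here",W(th,195,-112))
N=32;d=.62/N;p=W(th,195,-112)
for i in range(1,N+1):
    q=W(th+i*d,195,-112)
    if i%4==0: print(i,(q-p)/4,np.degrees(d),q);p=q
o=get_obs();print(o["eef_pos"]*1e3,o["tool_rot"],o["ft_force"])
```

```text
here [ 545.3 -147.8]
4 [3.9 1.9] 1.11010572806597 [ 561.  -140.2]
8 [3.8 2.2] 1.11010572806597 [ 576.1 -131.4]
12 [3.6 2.5] 1.11010572806597 [ 590.4 -121.5]
16 [3.4 2.8] 1.11010572806597 [ 603.9 -110.5]
20 [3.2 3. ] 1.11010572806597 [616.5 -98.4]
24 [2.9 3.2] 1.11010572806597 [628.1 -85.4]
28 [2.6 3.5] 1.11010572806597 [638.7 -71.6]
32 [2.4 3.7] 1.11010572806597 [648.2 -57. ]
[ 530.7 -163.8   21.8] [0.9 0.5 0.  0. ] [-0.1 -0.5  1.2]
```

drive_tool(
  increments=[
    [[3,4,-3],[0,0,0],0],
    [[3,4,0],[0,0,0],0],
    [[3,4,0],[0,0,0],0],
    [[3,3,0],[0,0,0],0],
    [[2,1,0],[0,0,0],0],
    [[2,1,0],[0,0,0],0],
    [[2,1,0],[0,0,0],0],
  ],
)

```text
clock: 3.9
eef_pos: [0.5471, -0.1456, 0.017]
tool_rot: [0.892, 0.451, -0.0, 0.0]
ft_force: [-1.5, -0.4, 0.4]
grip_width: 0.0004
grasp_force: 0.9
```

drive_tool(
  increments=[
    [[3.9,1.9,0],[0,0,1],0],
    [[3.9,1.9,0],[0,0,1],0],
    [[3.9,2,0],[0,0,1],0],
    [[3.9,2,0],[0,0,1],0],
  ],
)

```text
clock: 4.23
eef_pos: [0.5632, -0.1376, 0.0168]
tool_rot: [0.876, 0.483, -0.0, -0.0]
ft_force: [-2.0, -0.7, 0.9]
grip_width: 0.0001
grasp_force: 0.8
```

Run:
```python
from h import *
c=camera("top");s=camera("scene")
a=np.vstack([cv2.resize(c["image"][165:300,190:345],(620,540))[:,:,::-1]])
cv2.imwrite("pics/p1.png",a)
```

```text
(no output)
```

View pics/p1.png

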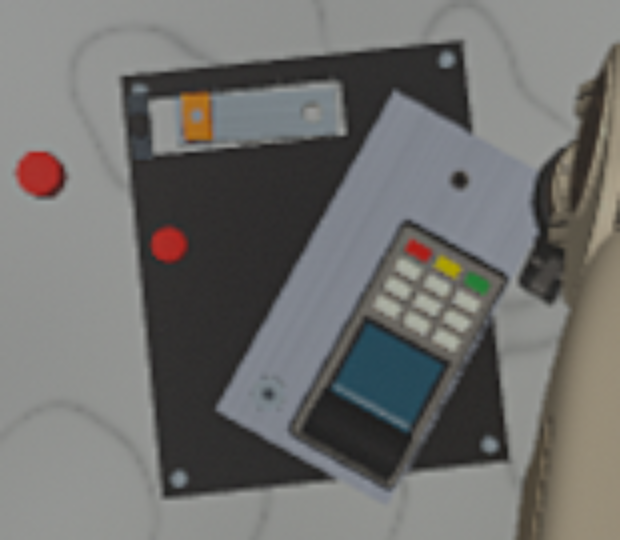

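The plate is turning and the gripper sits at its free corner, near (545,220) in the crop, clear of the terminal. I continue along the arc.

drive_tool(
  increments=[
    [[3.8,2.1,1],[0,0,1.1],0],
    [[3.8,2.2,0.5],[0,0,1.1],0],
    [[3.8,2.2,0],[0,0,1.1],0],
    [[3.8,2.3,0],[0,0,1.1],0],
    [[3.6,2.4,0],[0,0,1.1],0],
    [[3.6,2.5,0],[0,0,1.1],0],
    [[3.6,2.5,0],[0,0,1.1],0],
    [[3.6,2.6,0],[0,0,1.1],0],
  ],
)

```text
clock: 5.0
eef_pos: [0.5927, -0.1186, 0.0184]
tool_rot: [0.836, 0.549, -0.0, -0.0]
ft_force: [-1.4, -1.3, 0.3]
grip_width: 0.0001
grasp_force: 0.7
```

drive_tool(
  increments=[
    [[3.4,2.7,0],[0,0,1.1],0],
    [[3.4,2.8,0],[0,0,1.1],0],
    [[3.4,2.8,0],[0,0,1.1],0],
    [[3.4,2.8,0],[0,0,1.1],0],
    [[3.2,3.0,0],[0,0,1.1],0],
    [[3.2,3,0],[0,0,1.1],0],
    [[3.2,3,0],[0,0,1.1],0],
    [[3.2,3,0],[0,0,1.1],0],
  ],
)

```text
clock: 5.67
eef_pos: [0.6191, -0.0956, 0.0184]
tool_rot: [0.791, 0.611, 0.0, 0.0]
ft_force: [-0.2, -0.6, -0.3]
grip_width: 0.0002
grasp_force: 0.7
```

drive_tool(
  increments=[
    [[2.9,3.2,0],[0,0,1.1],0],
    [[2.9,3.2,0],[0,0,1.1],0],
    [[2.9,3.2,0],[0,0,1.1],0],
    [[2.9,3.2,0],[0,0,1.1],0],
  ],
)

```text
clock: 6.0
eef_pos: [0.6307, -0.0827, 0.0184]
tool_rot: [0.767, 0.641, -0.0, 0.0]
ft_force: [-0.7, -1.5, 0.4]
grip_width: -0.0001
grasp_force: 0.7
```

drive_tool(
  increments=[
    [[2.6,3.4,0],[0,0,1.1],0],
    [[2.6,3.5,0],[0,0,1.1],0],
    [[2.6,3.5,0],[0,0,1.1],0],
    [[2.6,3.5,0],[0,0,1.1],0],
    [[2.3,3.6,0],[0,0,1.1],0],
    [[2.2,3.6,0],[0,0,1.1],0],
    [[2.2,3.6,0],[0,0,1.1],0],
  ],
)

```text
clock: 6.58
eef_pos: [0.6478, -0.058, 0.0184]
tool_rot: [0.723, 0.691, 0.0, 0.0]
ft_force: [-0.8, -1.2, 0.9]
grip_width: 0.0002
grasp_force: 0.7
```

drive_tool(
  increments=[
    [[1,2,0],[0,0,0.5],0],
    [[1,2,0],[0,0,0.5],0],
    [[0.8,1.5,0],[0,0,0.4],0],
    [[0.8,1.5,0],[0,0,0.4],0],
  ],
)

```text
clock: 6.92
eef_pos: [0.6512, -0.0513, 0.0184]
tool_rot: [0.712, 0.702, -0.0, 0.0]
ft_force: [0.2, -0.9, 0.6]
grip_width: -0.0001
grasp_force: 0.8
```

```bash
cat > pl.py <<'E'
from h import *
import sys
c=camera("top");s=camera("scene");pickle.dump({"top":c,"scene":s},open("c1.pkl","wb"))
a=cv2.resize(c["image"][170:230,210:310],(650,390),interpolation=cv2.INTER_CUBIC)
b=cv2.resize(s["image"][215:285,230:340],(330,210),interpolation=cv2.INTER_CUBIC)
z=np.zeros((600,650,3),np.uint8);z[:390]=a;z[390:,:330]=b
cv2.imwrite(f"pics/{sys.argv[1]}.png",z[:,:,::-1])
o=get_obs();print(o["eef_pos"],o["ft_force"])
E
python3 pl.py p2
```

```text
[ 0.65132342 -0.0509924   0.01841961] [-0.50754378 -0.56369585 -0.27766488]
```

View pics/p2.png

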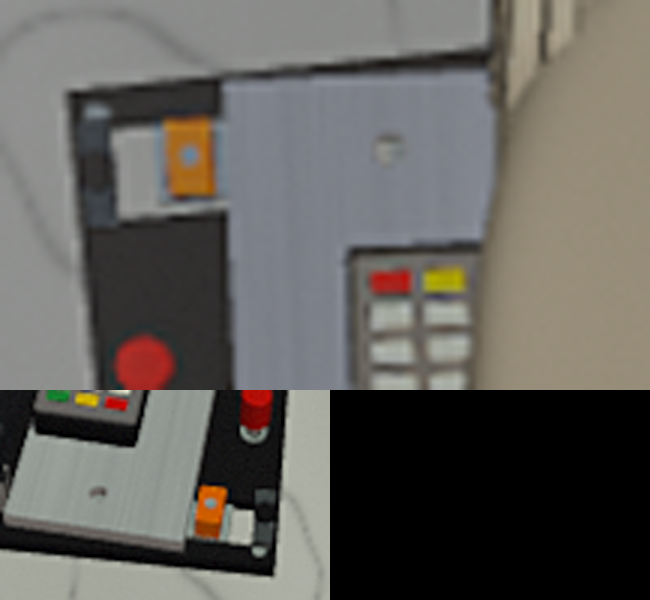

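The plate is about 4 mm short of the orange stop: the stop's edge is at x≈215 in the crop and the plate's at x≈226. I press on slowly.

drive_tool(
  increments=[
    [[0.4,1,0],[0,0,0.3],0],
    [[0.4,1,0],[0,0,0.3],0],
    [[0.3,1,0],[0,0,0.2],0],
  ],
)

```text
clock: 7.27
eef_pos: [0.6524, -0.0485, 0.0185]
tool_rot: [0.707, 0.707, 0.0, 0.0]
ft_force: [0.8, -1.3, -0.8]
grip_width: 0.0001
grasp_force: 0.9
```

drive_tool(
  increments=[
    [[0.1,0.7,0],[0,0,0.2],0],
    [[0.1,0.7,0],[0,0,0.2],0],
  ],
)

```text
clock: 7.43
eef_pos: [0.6528, -0.047, 0.0185]
tool_rot: [0.705, 0.709, 0.0, 0.0]
ft_force: [1.3, -1.6, -0.1]
grip_width: 0.0002
grasp_force: 1.0
```

drive_tool(
  increments=[
    [[0,0.6,0],[0,0,0.1],0],
    [[0,0.6,0],[0,0,0.1],0],
  ],
)

```text
clock: 7.6
eef_pos: [0.6528, -0.0459, 0.0186]
tool_rot: [0.704, 0.711, 0.0, 0.0]
ft_force: [1.2, -2.6, 0.1]
grip_width: 0.0003
grasp_force: 1.1
```

drive_tool(
  increments=[
    [[0,0.6,0],[0,0,0.1],0],
    [[0,0,0],[0,0,0],0],
  ],
)

```text
clock: 7.77
eef_pos: [0.6527, -0.0455, 0.0186]
tool_rot: [0.703, 0.711, -0.0, 0.001]
ft_force: [1.1, -3.3, -0.3]
grip_width: -0.0
grasp_force: 1.7
```

drive_tool(
  increments=[
    [[0,0.6,0],[0,0,0],0],
    [[0,0,0],[0,0,0],0],
  ],
)

```text
clock: 7.93
eef_pos: [0.6527, -0.0454, 0.0186]
tool_rot: [0.703, 0.711, -0.0, 0.001]
ft_force: [2.6, -4.4, -0.0]
grip_width: 0.0003
grasp_force: 2.4
```

drive_tool(
  increments=[
    [[0,1,0],[0,0,0],0],
    [[0,0,0],[0,0,0],0],
  ],
)

```text
clock: 8.1
eef_pos: [0.6527, -0.0454, 0.0186]
tool_rot: [0.703, 0.711, -0.001, 0.001]
ft_force: [2.4, -6.7, -0.1]
grip_width: -0.0001
grasp_force: 3.5
```

drive_tool(
  increments=[
    [[0,1,0],[0,0,0],0],
    [[0,0,0],[0,0,0],0],
  ],
)

```text
clock: 8.27
eef_pos: [0.6528, -0.0453, 0.0186]
tool_rot: [0.704, 0.71, -0.002, 0.002]
ft_force: [1.1, -9.5, -0.6]
grip_width: -0.0
grasp_force: 4.5
```

drive_tool(
  increments=[
    [[0,0.2,0],[0,0,0],0],
    [[0,0,0],[0,0,0],0],
    [[0,0,0],[0,0,0],0],
    [[0,0,0],[0,0,0],0],
  ],
)

```text
clock: 8.6
eef_pos: [0.6527, -0.0453, 0.0186]
tool_rot: [0.704, 0.71, -0.002, 0.002]
ft_force: [1.8, -8.6, -0.3]
grip_width: 0.0
grasp_force: 4.6
```

drive_tool(
  increments=[
    [[0,-1,0],[0,0,0],0],
    [[0,-2,0],[0,0,0],0],
    [[0,-3,0],[0,0,0],0],
    [[0,-6,0],[0,0,0],0],
    [[0,-15,0],[0,0,0],0],
    [[0,-15,20],[0,0,0],0],
    [[0,0,40],[0,0,0],0],
    [[0,0,40],[0,0,0],0],
  ],
)

```text
clock: 9.27
eef_pos: [0.6501, -0.0859, 0.117]
tool_rot: [0.704, 0.71, -0.002, -0.003]
ft_force: [1.2, 0.6, -0.1]
grip_width: -0.0003
grasp_force: 0.0
```

drive_tool(
  increments=[
    [[-10,15,20],[0,0,7],0.6],
    [[-15,20,0],[0,0,7],0.6],
    [[-15,20,0],[0,0,7],0.6],
    [[-15,20,0],[0,0,7],0.6],
    [[-15,20,0],[0,0,7],0.6],
    [[-15,20,0],[0,0,7],0.6],
    [[-9,20,0],[0,0,7],0.6],
    [[0,20,0],[0,0,7],0.6],
  ],
)

```text
clock: 9.93
eef_pos: [0.5561, 0.0707, 0.1385]
tool_rot: [0.284, 0.959, -0.0, -0.001]
ft_force: [0.0, 0.7, 0.1]
grip_width: 0.051
grasp_force: 0.0
```

drive_tool(
  increments=[
    [[0,20,0],[0,0,7],0.6],
    [[0,20,0],[0,0,7],0.6],
    [[0,0,0],[0,0,7],0.6],
    [[0,0,0],[0,0,7],0.6],
    [[0,0,0],[0,0,7],0.6],
    [[0,0,0],[0,0,0],0.6],
    [[0,0,0],[0,0,0],0.6],
  ],
)

```text
clock: 10.52
eef_pos: [0.5583, 0.1102, 0.1384]
tool_rot: [-0.013, 1.0, 0.0, -0.0]
ft_force: [-0.0, 0.5, 0.1]
grip_width: 0.0513
grasp_force: 0.0
```

Run:
```python
from h import *
s=camera("scene");c=camera("top")
a=cv2.resize(s["image"][130:280,190:380],(760,600),interpolation=cv2.INTER_CUBIC)
cv2.imwrite("pics/p3.png",a[:,:,::-1]);pickle.dump({"top":c,"scene":s},open("c2.pkl","wb"))
o=get_obs();print(o["eef_pos"],o["tool_rot"],o["joint_pos"])
```

```text
[0.55837463 0.11021075 0.13837082] [-1.30340680e-02  9.99915045e-01  4.89185195e-05 -1.18789934e-04] [1.94798720e-01 4.30532583e-01 2.87097784e-02 1.16918950e+00
 1.39171443e-04 1.68729831e-01]
```

View pics/p3.png

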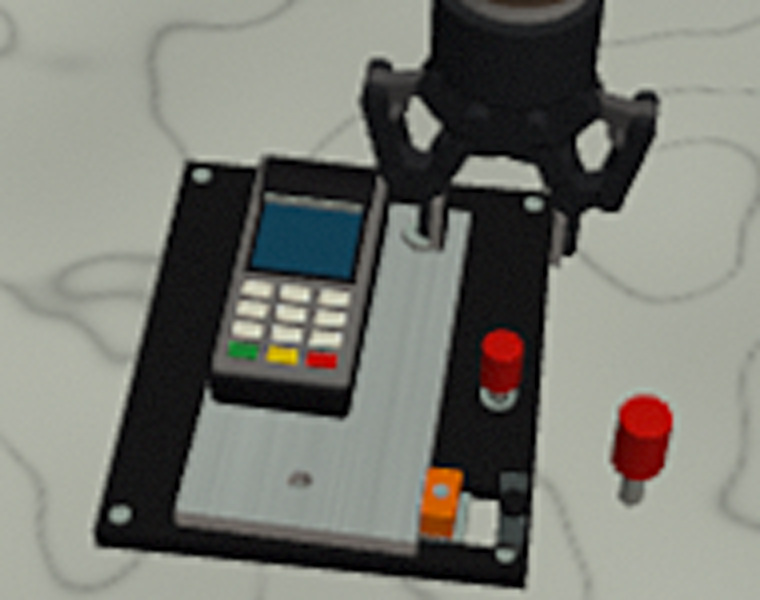

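The plate's +y edge rests against the orange stop, at crop (425,500). The lock hole is at crop (300,480), the terminal is untouched and the small pin is still parked at (502,360). I descend on the pin.

drive_tool(
  increments=[
    [[-8,7.5,0],[0,0,0.7],0.6],
    [[0,0,-25],[0,0,0],0.6],
    [[0,0,-25],[0,0,0],0.6],
    [[0,0,-25],[0,0,0],0.6],
    [[0,0,-18],[0,0,0],0.6],
    [[0,0,-8],[0,0,0],0.6],
    [[0,0,0],[0,0,0],0.6],
    [[0,0,0],[0,0,0],0.6],
  ],
)

```text
clock: 11.28
eef_pos: [0.5503, 0.1184, 0.0377]
tool_rot: [-0.021, 1.0, 0.0, -0.0]
ft_force: [0.3, -0.0, 1.1]
grip_width: 0.0514
grasp_force: 0.0
```

Run:
```python
from h import *
s=camera("scene")
a=cv2.resize(s["image"][150:270,230:380],(750,600),interpolation=cv2.INTER_CUBIC)
cv2.imwrite("pics/p4.png",a[:,:,::-1])
o=get_obs();print(o["eef_pos"],o["tool_rot"],o["ft_force"])
c=pickle.load(open("c2.pkl","rb"))
# lock hole by scene + dark blob in both
print("hole scene",atz(c["scene"],190-.5+300.5/4,130-.5+480.5/4,.026))
```

```text
[0.55114363 0.11853529 0.03852797] [-2.05608456e-02  9.99788222e-01  2.07004138e-04  8.48976203e-04] [-0.34082419  0.83411934  0.02243992]
hole scene [0.63433835 0.02532047 0.026     ]
```

View pics/p4.png

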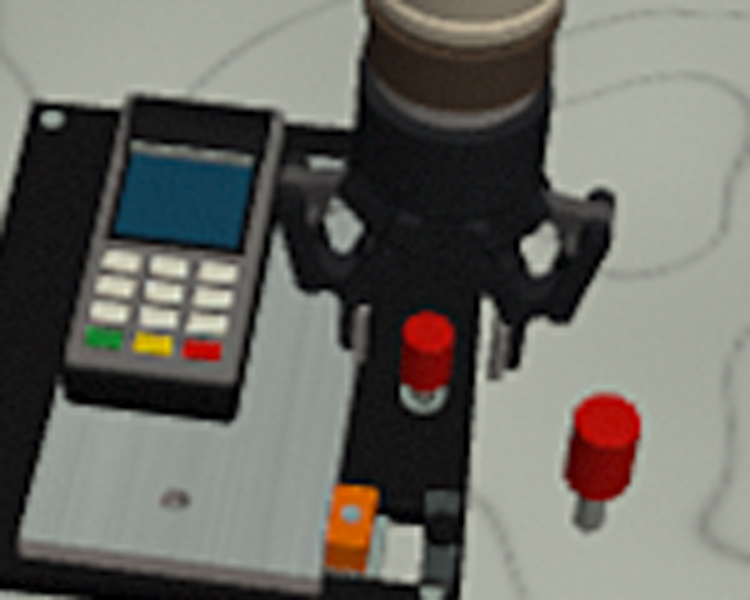

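The fingers straddle the small pin: pads at (358,335) and (497,350), head at (427,350). I lower 5 mm and grip.

drive_tool(
  increments=[
    [[0,0,-5],[0,0,0],0.6],
    [[0,0,0],[0,0,0],0.6],
    [[0,0,0],[0,0,0],0],
    [[0,0,0],[0,0,0],0],
    [[0,0,0],[0,0,0],0],
    [[0,0,0],[0,0,0],0],
    [[0,0,0],[0,0,0],0],
  ],
)

```text
clock: 11.92
eef_pos: [0.5508, 0.1181, 0.033]
tool_rot: [-0.021, 1.0, 0.0, 0.001]
ft_force: [-1.3, 0.4, 4.2]
grip_width: 0.0196
grasp_force: 58.7
```

drive_tool(
  increments=[
    [[0,0,5],[0,0,0],0],
    [[0,0,8],[0,0,0],0],
    [[0,0,10],[0,0,0],0],
    [[0,0,10],[0,0,0],0],
    [[0,0,7],[0,0,0],0],
    [[0,0,0],[0,0,0],0],
    [[0,0,0],[0,0,0],0],
  ],
)

```text
clock: 12.5
eef_pos: [0.5509, 0.1183, 0.0733]
tool_rot: [-0.021, 1.0, 0.0, 0.001]
ft_force: [-0.4, -0.2, -0.8]
grip_width: 0.0196
grasp_force: 58.7
```

Run:
```python
from h import *
s=camera("scene");c=camera("top");pickle.dump({"top":c,"scene":s},open("c3.pkl","wb"))
a=cv2.resize(s["image"][150:270,230:380],(750,600),interpolation=cv2.INTER_CUBIC)
cv2.imwrite("pics/p5.png",a[:,:,::-1])
o=get_obs();print(o["eef_pos"],o["tool_rot"],o["ft_force"],o["grip_width"])
```

```text
[0.55007033 0.11811115 0.07218354] [-2.05851930e-02  9.99788067e-01 -5.09162372e-05 -2.63129491e-04] [ 0.7905804  -0.45568426 -0.3050921 ] 0.01975972160671614
```

View pics/p5.png

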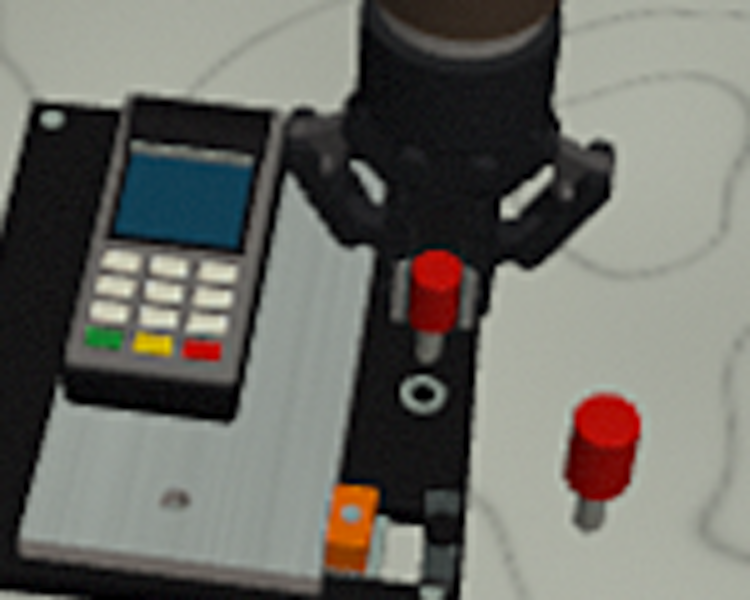

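The pin is held upright at crop (435,290), and the empty parking hole is at (422,394). Next I work out the transfer vector from the parking hole to the lock hole.

Run:
```python
from h import *
np.set_printoptions(precision=4,suppress=True)
c=pickle.load(open("c3.pkl","rb"));S,T=c["scene"],c["top"]
f=lambda u,v:(230-.5+(u+.5)/5,150-.5+(v+.5)/5)
def blob(c,u,v,r=4,k=1):
    g=cv2.cvtColor(c["image"],cv2.COLOR_RGB2GRAY).astype(float);u0,v0=int(round(u)),int(round(v))
    p=g[v0-r:v0+r+1,u0-r:u0+r+1];bg=np.median(np.r_[p[0],p[-1],p[:,0],p[:,-1]]);w=np.clip(k*(p-bg)-12,0,None)
    y,x=np.mgrid[v0-r:v0+r+1,u0-r:u0+r+1];return (w*x).sum()/w.sum(),(w*y).sum()/w.sum()
pk=blob(S,*f(422,394),6,1);lh=blob(S,*f(175,499),4,-1)
print("scene pix",pk,lh,f(422,394),f(175,499))
A=atz(S,*pk,.014);L=atz(S,*lh,.026);print("scene park",A,"lock",L,"d",L-A)
# predicted lock in top
q=proj(T,[.6366,.0256,.026]);print("top lock guess",q)
lt=blob(T,*q,4,-1);print(lt,atz(T,*lt,.026))
g=cv2.cvtColor(T["image"],cv2.COLOR_RGB2GRAY);u,v=map(int,q.round());print(g[v-5:v+6,u-6:u+7])
# geometry
m=np.array([.4548,.058]);R=lambda a:np.array([[np.cos(a),-np.sin(a)],[np.sin(a),np.cos(a)]])
for th in(.03,.04,.05):
    print(th,R(th)@[.18,-.04]-R(.0814)@[.1,.052],m+R(th)@[.18,-.04])
# plate edges at home in top: fit the swivel edge line (+y edge) for heading
```

```text
scene pix (np.float64(313.9695556101154), np.float64(228.18782224404615)) (np.float64(264.8841463414634), np.float64(249.4283536585366)) (314.0, 228.4) (264.6, 249.4)
scene park [0.548  0.1169 0.014 ] lock [0.6337 0.0257 0.026 ] d [ 0.0858 -0.0911  0.012 ]
top lock guess [267.5624 192.1539]
(np.float64(266.864406779661), np.float64(190.97457627118644)) [0.6397 0.0273 0.026 ]
[[128 128 128 128 127 128 130 130 130 128 129 131 130]
 [128 129 129 128 127 128 130 130 130 129 129 131 129]
 [128 129 129 128 126 127 129 130 130 129 129 131 130]
 [128 129 130 127 110 104 110 122 129 129 129 131 131]
 [128 129 130 116  97  96  97 106 123 129 129 131 131]
 [128 129 130 105 131 149 149 134 125 129 129 131 131]
 [129 130 130 111 132 146 144 141 132 129 129 130 132]
 [129 129 130 122 133 139 140 136 130 129 129 131 132]
 [130 129 130 128 124 123 124 128 129 128 129 130 132]
 [129 129 129 127 126 127 129 130 130 130 129 131 131]
 [129 129 129 127 127 127 129 130 130 130 129 130 132]]
0.03 [ 0.0857 -0.0945] [0.6359 0.0234]
0.04 [ 0.086  -0.0927] [0.6363 0.0252]
0.05 [ 0.0863 -0.0909] [0.6366 0.027 ]
```

drive_tool(
  increments=[
    [[0,0,20],[0,0,0],0],
    [[12,-13,0],[0,0,0],0],
    [[14,-15,0],[0,0,0],0],
    [[14,-15,0],[0,0,0],0],
    [[14,-15,0],[0,0,0],0],
    [[14,-15,0],[0,0,0],0],
    [[12,-12,0],[0,0,0],0],
    [[6,-6,0],[0,0,0],0],
  ],
)

```text
clock: 13.27
eef_pos: [0.6372, 0.0254, 0.0914]
tool_rot: [-0.02, 1.0, -0.0, -0.0]
ft_force: [-0.5, 0.7, 0.0]
grip_width: 0.0193
grasp_force: 58.7
```

drive_tool(
  increments=[
    [[0,0,-10],[0,0,0],0],
    [[0,0,-10],[0,0,0],0],
    [[0,0,-5],[0,0,0],0],
    [[0,0,0],[0,0,0],0],
    [[0,0,0],[0,0,0],0],
    [[0,0,0],[0,0,0],0],
  ],
)

```text
clock: 13.77
eef_pos: [0.636, 0.0279, 0.0674]
tool_rot: [-0.021, 1.0, 0.0, -0.0]
ft_force: [0.5, 0.2, -0.6]
grip_width: 0.0199
grasp_force: 58.7
```

Run:
```python
from h import *
p=[]
for i in range(6):
    s=camera("scene");o=get_obs();p.append(np.r_[o["eef_pos"]*1e3,o["ft_force"]])
print(np.mean(p,0).round(2),np.std(p,0).round(2))
a=cv2.resize(s["image"][200:270,230:330],(800,560),interpolation=cv2.INTER_CUBIC)
cv2.imwrite("pics/p6.png",a[:,:,::-1])
```

```text
[ 6.3664e+02  2.7490e+01  6.7980e+01  3.0000e-02  2.2000e-01 -2.4000e-01] [0.1  0.18 0.08 0.39 0.8  0.2 ]
```

View pics/p6.png

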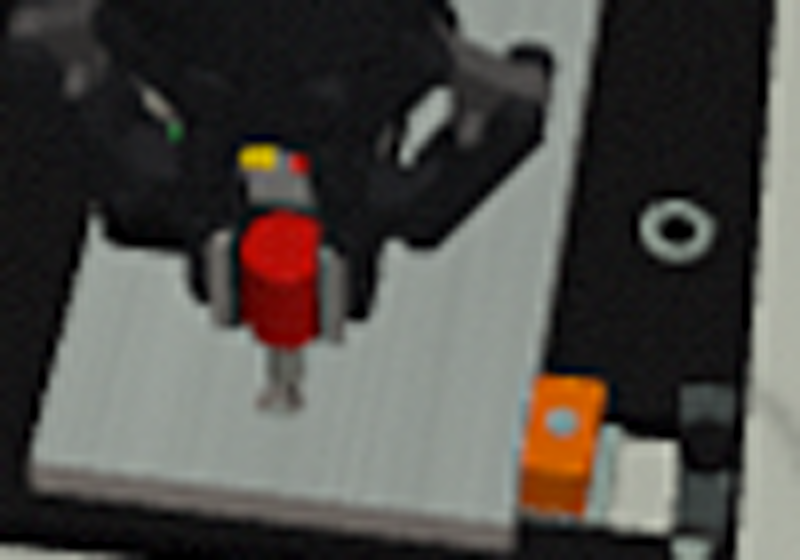

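The pin is over the lock hole: foot at crop (280,385), hole rim at (278,400). The plate is still against the stop. I lower gently.

drive_tool(
  increments=[
    [[0,-0.3,-3],[0,0,0],0],
    [[0,0,-3],[0,0,0],0],
    [[0,0,-2],[0,0,0],0],
    [[0,0,-1],[0,0,0],0],
    [[0,0,0],[0,0,0],0],
  ],
)

```text
clock: 14.48
eef_pos: [0.636, 0.0268, 0.0577]
tool_rot: [-0.021, 1.0, 0.0, -0.001]
ft_force: [-0.3, -0.6, -1.0]
grip_width: 0.0199
grasp_force: 58.7
```

drive_tool(
  increments=[
    [[0,0,-1],[0,0,0],0],
    [[0,0,-1],[0,0,0],0],
    [[0,0,0],[0,0,0],0],
  ],
)

```text
clock: 14.73
eef_pos: [0.6364, 0.0266, 0.0563]
tool_rot: [-0.021, 1.0, -0.0, 0.0]
ft_force: [-0.2, -0.8, 0.5]
grip_width: 0.0194
grasp_force: 58.8
```

drive_tool(
  increments=[
    [[0,0,-1],[0,0,0],0],
    [[0,0,-1],[0,0,0],0],
    [[0,0,0],[0,0,0],0],
  ],
)

```text
clock: 14.98
eef_pos: [0.6363, 0.0264, 0.0542]
tool_rot: [-0.02, 1.0, -0.0, -0.0]
ft_force: [-0.4, -1.6, -0.9]
grip_width: 0.0197
grasp_force: 58.8
```

drive_tool(
  increments=[
    [[0,-0.3,-1],[0,0,0],0],
    [[0,0,-1],[0,0,0],0],
    [[0,0,-1],[0,0,0],0],
    [[0,0,0],[0,0,0],0],
  ],
)

```text
clock: 15.32
eef_pos: [0.6363, 0.0264, 0.0511]
tool_rot: [-0.021, 1.0, -0.0, -0.0]
ft_force: [0.6, -2.1, -1.0]
grip_width: 0.0198
grasp_force: 58.7
```

drive_tool(
  increments=[
    [[0,0,-1],[0,0,0],0],
    [[0,0,-1],[0,0,0],0],
    [[0,0,-1],[0,0,0],0],
    [[0,0,0],[0,0,0],0],
  ],
)

```text
clock: 15.65
eef_pos: [0.6363, 0.0263, 0.0482]
tool_rot: [-0.02, 1.0, -0.0, -0.0]
ft_force: [-0.7, -2.1, -0.7]
grip_width: 0.0199
grasp_force: 58.8
```

drive_tool(
  increments=[
    [[0,0,-1],[0,0,0],0],
    [[0,0,-1],[0,0,0],0],
    [[0,0,0],[0,0,0],0],
  ],
)

```text
clock: 15.9
eef_pos: [0.6363, 0.0263, 0.0462]
tool_rot: [-0.02, 1.0, -0.0, -0.0]
ft_force: [-0.5, -3.0, 0.0]
grip_width: 0.0199
grasp_force: 58.8
```

drive_tool(
  increments=[
    [[0,-0.5,-1],[0,0,0],0],
    [[0,0,-1],[0,0,0],0],
    [[0,0,0],[0,0,0],0],
  ],
)

```text
clock: 16.15
eef_pos: [0.6363, 0.0262, 0.0441]
tool_rot: [-0.021, 1.0, 0.0, -0.0]
ft_force: [-0.5, -2.0, -0.8]
grip_width: 0.0196
grasp_force: 58.9
```

drive_tool(
  increments=[
    [[0,0,-1],[0,0,0],0],
    [[0,0,-1],[0,0,0],0],
    [[0,0,0],[0,0,0],0],
  ],
)

```text
clock: 16.4
eef_pos: [0.6364, 0.0261, 0.0422]
tool_rot: [-0.021, 1.0, 0.0, 0.0]
ft_force: [-0.8, -2.4, -0.6]
grip_width: 0.0198
grasp_force: 58.9
```

drive_tool(
  increments=[
    [[0,0,-1],[0,0,0],0],
    [[0,0,-1],[0,0,0],0],
    [[0,0,-1],[0,0,0],0],
    [[0,0,0],[0,0,0],0],
  ],
)

```text
clock: 16.73
eef_pos: [0.6365, 0.026, 0.0393]
tool_rot: [-0.021, 1.0, -0.0, 0.0]
ft_force: [-0.3, -2.0, 0.5]
grip_width: 0.0203
grasp_force: 58.9
```

drive_tool(
  increments=[
    [[0,-0.4,-1],[0,0,0],0],
    [[0,0,-1],[0,0,0],0],
    [[0,0,-1],[0,0,0],0],
    [[0,0,-1],[0,0,0],0],
    [[0,0,0],[0,0,0],0],
  ],
)

```text
clock: 17.15
eef_pos: [0.6364, 0.0258, 0.0351]
tool_rot: [-0.021, 1.0, 0.0, 0.0]
ft_force: [0.8, -1.6, -0.1]
grip_width: 0.0199
grasp_force: 58.9
```

drive_tool(
  increments=[
    [[0,0,-1],[0,0,0],0],
    [[0,0,-0.7],[0,0,0],0],
    [[0,0,0],[0,0,0],0],
  ],
)

```text
clock: 17.4
eef_pos: [0.6364, 0.0258, 0.0335]
tool_rot: [-0.021, 1.0, 0.0, -0.0]
ft_force: [0.1, -1.2, -0.0]
grip_width: 0.0201
grasp_force: 58.8
```

drive_tool(
  increments=[
    [[0,0,-0.7],[0,0,0],0],
    [[0,0,0],[0,0,0],0],
  ],
)

```text
clock: 17.57
eef_pos: [0.6365, 0.0258, 0.0332]
tool_rot: [-0.021, 1.0, 0.0, 0.0]
ft_force: [-0.3, -0.6, 1.0]
grip_width: 0.0198
grasp_force: 59.0
```

drive_tool(
  increments=[
    [[0,0,-0.7],[0,0,0],0],
    [[0,0,0],[0,0,0],0],
  ],
)

```text
clock: 17.73
eef_pos: [0.6366, 0.0258, 0.0331]
tool_rot: [-0.021, 1.0, 0.0, 0.0]
ft_force: [-0.9, 0.0, 4.6]
grip_width: 0.0196
grasp_force: 59.4
```

drive_tool(
  increments=[
    [[0,0,-0.7],[0,0,0],0],
    [[0,0,0],[0,0,0],0],
  ],
)

```text
clock: 17.9
eef_pos: [0.6368, 0.0257, 0.033]
tool_rot: [-0.021, 1.0, 0.0, 0.001]
ft_force: [-2.0, -1.4, 6.9]
grip_width: 0.0202
grasp_force: 59.7
```

The pin has bottomed at the same height as in its parking hole, with about 7 N. I relieve the load, release, and rise.

drive_tool(
  increments=[
    [[0,0,1.5],[0,0,0],0],
    [[0,0,0],[0,0,0],0.6],
    [[0,0,0],[0,0,0],0.6],
    [[0,0,0],[0,0,0],0.6],
    [[0,0,0],[0,0,0],0.6],
    [[0,0,0],[0,0,0],0.6],
  ],
)

```text
clock: 18.4
eef_pos: [0.6362, 0.0258, 0.0327]
tool_rot: [-0.021, 1.0, 0.0, -0.0]
ft_force: [-0.5, 0.3, 0.3]
grip_width: 0.0513
grasp_force: 0.0
```

drive_tool(
  increments=[
    [[0,0,8],[0,0,0],0.6],
    [[0,0,20],[0,0,0],0.6],
    [[0,0,30],[0,0,0],0.6],
    [[0,0,40],[0,0,0],0.6],
    [[-20,35,10],[0,0,0],0.6],
    [[-20,35,0],[0,0,0],0.6],
    [[-20,35,0],[0,0,0],0.6],
    [[-20,35,0],[0,0,0],0.6],
  ],
)

```text
clock: 19.07
eef_pos: [0.556, 0.1668, 0.1425]
tool_rot: [-0.02, 1.0, 0.0, 0.001]
ft_force: [2.1, 0.7, 0.3]
grip_width: 0.0513
grasp_force: 0.0
```

Run:
```python
from h import *
T=camera("top");s=camera("scene")
a=cv2.resize(s["image"][195:275,225:335],(800,582),interpolation=cv2.INTER_CUBIC)
cv2.imwrite("pics/p7.png",a[:,:,::-1])
for n,c in(("t",T),("s",s)):
  hsv=cv2.cvtColor(c["image"],cv2.COLOR_RGB2HSV)
  m=((hsv[...,0]<6)|(hsv[...,0]>174))&(hsv[...,1]>150)&(hsv[...,2]>70)
  k,l,st,ce=cv2.connectedComponentsWithStats(m.astype(np.uint8))
  print(n,[(st[i,:5].tolist(),ce[i].round(1).tolist()) for i in range(1,k) if st[i,4]>15])
```

```text
t [([264, 187, 8, 9, 51], [267.7, 191.2]), ([266, 211, 6, 4, 19], [268.5, 212.7])]
s [([266, 218, 8, 4, 27], [269.7, 219.6]), ([343, 229, 15, 21, 238], [350.2, 239.1]), ([260, 237, 10, 16, 131], [264.1, 244.6])]
```

View pics/p7.png

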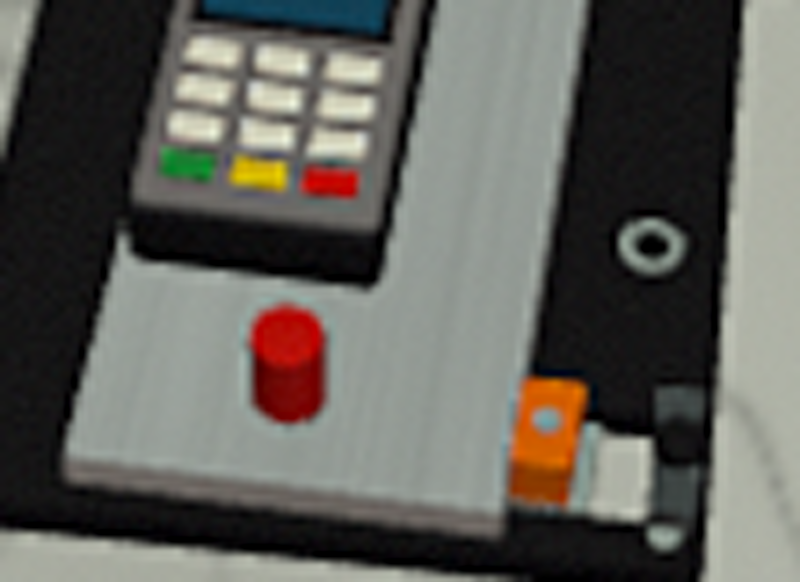

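The pin head sits flush on the plate at crop (288,365) and the plate edge touches the orange stop at (512,440). The robot is clear, so I hand in.

drive_tool(
  increments=[
    [[0,0,20],[0,0,0],0.6],
    [[0,0,0],[0,0,0],0.6],
    [[0,0,0],[0,0,0],0.6],
  ],
)

```text
clock: 19.42
eef_pos: [0.5577, 0.1658, 0.1626]
tool_rot: [-0.021, 1.0, 0.0, 0.002]
ft_force: [-1.1, 0.3, -0.1]
grip_width: 0.051
grasp_force: 0.0
```

```bash
python3 -c "
from workcell import job_done
print(job_done())"
```

```text
the job is handed in; nothing more can be done
None
```

I swung the plate home and pressed it against the orange stop with about 9 N, then seated the small red pin all the way down in the lock hole with at most about 7 N; I handed the job in at about 19.4 s with the arm clear, and it returned no verdict.

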